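# Close up the machinist's chest

### The job

Close up the small grey tool chest for the day, using only fingertip pushes: push both open drawers fully home, and only then, because the lid locks the drawers, press the raised lid all the way down and leave the chest shut. Do not pull a drawer further out or raise the lid, and leave the things standing around the chest where they are, neither lifted nor shifted.

Things in the scene. Friction and masses are not known exactly. Their poses are not given: they have to be found in the camera images.
- chest: grey sheet-metal machinist's chest, fixed to the table: 190 mm deep (its x), 300 wide (its y), 120 high without the lid. Origin under its centre on the table top; x points from the front (drawer side, roughly toward the robot) to the back, y to the left, z up. A fixed ledge 38 mm deep runs along the top front edge at full height; the lid lies behind it
- chest_front (a point): middle of the chest's front face, 95 mm in front of its centre, 80 mm above the table; axes as the chest's. The two drawers lie side by side in the upper half of this face, centred 72 mm to the left and right of this point; the long drawer below them is locked and never moves
- drawer_left (a joint): the left (chest's +y) drawer's travel, m: 0 = fully home (its front panel flush with the chest's front face), grows as it is pulled out toward the chest's front; starts 0.02 to 0.07 out; about 3 N moves it, it stays where it is left and stops dead at 0
- drawer_right (a joint): the right (chest's -y) drawer's travel, m: 0 = fully home (its front panel flush with the chest's front face), grows as it is pulled out toward the chest's front; starts 0.02 to 0.07 out; about 3 N moves it, it stays where it is left and stops dead at 0
- left_pull (a point): centre of the outermost face of the left drawer's pull (aluminium block 14 mm deep, 60 wide, 20 high, in the middle of a drawer front 134 wide and 50 high); 81 mm above the table, moves with the drawer; axes as the chest's
- right_pull (a point): centre of the outermost face of the right drawer's pull (aluminium block 14 mm deep, 60 wide, 20 high, in the middle of a drawer front 134 wide and 50 high); 81 mm above the table, moves with the drawer; axes as the chest's
- lid (a joint): the lid's angle, rad: 0 = fully shut (lying level on the chest), grows as its front edge rises; starts 0.7 to 0.95. A friction hinge (0.4 N m) holds it at any angle, so it neither falls shut nor springs back: about 3 to 5 N at the front edge moves it, and it stops dead at 0
- lid_edge (a point): middle of the lid's front edge, on its upper (outer) face; moves with the lid. The lid is a shallow steel pan, 143 mm from hinge axis to front edge, 294 wide, its outer face 18 mm above the hinge axis when shut (138 above the table). A lip 80 mm wide stands 8 mm out of the front edge, 12 mm below the outer face
- lid_hinge (a point): middle of the lid's hinge axis, which runs along the chest's y at the top of its back, 90.5 mm behind the chest's centre, 120.5 mm above the table
- threadlock: small red bottle with a black cap, 33 mm across, 92 high, standing on the table in front of the chest between the two drawers; leave it alone. Origin under its centre
- grease_tin: closed round green and yellow grease tin standing to the left of the chest, 87 mm across, 68 high; leave it alone. Origin under its centre
- torch: black torch lying to the right of the chest, 134 mm long, 33 thick; leave it alone. Origin under its middle
- tape_measure: yellow tape measure, 36 x 88 x 66 mm high, standing well to the left of the chest; leave it alone. Origin under its centre

How it is judged:
By the outcome, as a careful person would: the job done as asked, in the order asked, and still so for the second after the job is handed in, with the robot touching nothing.
It also fails if it takes over 58 s, if anything falls off the work surface, if the arm or the gripper's body presses on something with over 40 N, if the wrist force passes 120 N, or if a joint passes its speed limit or range.

### The arm

A 6-joint arm with a two-finger parallel gripper is mounted at the origin on a cart in front of the work surface, level with it; the furniture and walls round the work are solid. World frame = base frame: x ahead of the robot, y to its left, z up, the work surface at z = 0. Lengths are in m, angles in rad, forces in N, time in s.
With the tool pointing down it reaches from about 0.3 to 0.875 m from the base axis. Payload 4.2 kg.
Tool frame: the origin (TCP) lies between the finger pads; the fingertips stand 17 mm ahead of it and the grasp point (between the pads) lies 2 mm behind it; z points along the fingers, y is the line along which they close (so a half turn about z gives the same grasp; the last joint's range is limited). The gripper opens to 85 mm and grips with 20 to 120 N. Pads are 22 mm wide; open, the fingers measure 114 mm over their backs; the gripper's body (76 mm by 85 mm) begins 54 mm behind the grasp point. The pads swing forward as they close: fully open they stand 13 mm farther back than shut.
Start: joints at [1.286, 0.32, 1.565, -0, 1.257, -0.02], TCP at [0.15, 0.555, 0.248] pointing down, gripper open.
Joint ranges: [-3.11, 3.11], [-0.84, 2.01], [0.21, 2.61], [-1.34, 4.49], [0.05, 2.63], [-2.56, 2.56]. Speed limits (rad/s): [2.57, 2.57, 3.14, 3.14, 3.14, 3.14].

### API

Orientations are given as a unit quaternion [w, x, y, z].
In Python, from station import monitor, optics, env gives the robot as it stands. The module is installed in compiled form; this text tells all that it offers.
- The arm moves only by the tool arm_command, never from a script. Its argument "steps" is a list that holds one entry, the list of rows, each a list of 7 numbers: the turn, a rotation vector about the tool's x, y, z in rad, then the shift along the tool's x, y, z in m, then the gripper command: -1 is fully open, 1 is shut, values between are in proportion. In form: [[[ax, ay, az, tx, ty, tz, hand], ...]]. A call has 1 to 5 rows; each row shifts and turns the commanded pose from where the row before left it, along the tool's axes as they then stand; what a row does not reach is not made up. A row lasts 1/8 s, in which the tool goes at most 62.5 mm and 10.7 degrees, less where a joint would pass 70% of its speed; a pose out of reach is approached as far as the arm can. A call with a gripper value outside its range is refused whole. The fingers move at their own pace and stop on an object; "grip_force" is the grip in N (left out, the last holds). Time passes only in rows, so rows that do not move let the fingers close. It gives the time, the measured TCP pose, the force, the opening and the grip force at its end, in the units of the state.
- monitor.get_obs(): the state, without advancing time (a new reading comes with each control period).
- optics.read_camera(name): name is "scene" or "side" or "wrist"; returns (picture, depth): 384x512x3 uint8, red, green, blue; 384x512 float32, m along the optical axis (not along the pixel's ray), 0 where there is no reading.
- optics.camera_info(name): a dict with "intrinsics" (3x3 intrinsics, pixels), "k1" (the pictures are not rectified: a ray, as slopes to the right and down, at radius r is drawn at 1 + k1 r^2 times it, then the intrinsics apply), "origin" and "orientation" of the camera in the world; the wrist camera has in their place "tool_from_camera" (4x4, takes a point from camera to tool coordinates, whose origin is the TCP and whose axes are the flange's). Camera axes: x right, y up, looking along -z (the intrinsics and any distortion apply to the point x, -y, -z); pixel columns grow to the right and rows downward; lengths in m; the calibration is good to about 2 mm. A picture is of the moment at which its call begins: read the wrist's pose just before it. camera_info takes no time and is no camera call.
- env.finish_job(): hands the job in; it is judged then, once.
The state is a dict: "time": time; "qpos": joint angles; "qvel": joint speeds; "joint_efforts": joint torques, N m; "eef_pos": TCP position; "eef_rot": TCP orientation; "ft_force": force on the tool from outside, world axes, zero at the start; "moment": the same for the moment, N m; "finger_gap": finger opening in m; "finger_force": force on a finger pad.
Only numpy, scipy, OpenCV 4.12 (cv2) and the standard library are available. Lean on these libraries where they do the work, as an engineer would, in place of code of your own. Each camera call takes 0.05 s, during which the arm holds its last target. There are 200 camera calls.

## Working session

There is one attempt and no reset: what is moved stays moved. The work goes in short steps, Python scripts to look and compute and a tool call to move; the robot and the scene stay as the last step left them, time stands still between calls to the robot, and variables do not carry over. Pictures are saved under pics/ and viewed, at most 10 in all, crops included, and the job is handed in when it is done.

Besides the shell and the picture viewer there is one more tool, called after ">>>" as name([rows], argument=value, ...), one row to a line, values as JSON. arm_command: Moves the arm, as the interface text tells. Its arguments: {"type":"object","properties":{"steps":{"type":"array"},"grip_force":{"type":"number"}},"required":["steps"]}

```bash
ls; mkdir -p pics
cat > h.py <<'E'
import numpy as np, cv2
from scipy.spatial.transform import Rotation as R
from station import monitor, optics, env
def quat(q): return R.from_quat([q[1],q[2],q[3],q[0]])
def cam(name):
    i=optics.camera_info(name); o=monitor.get_obs()
    K=np.array(i["intrinsics"]); k1=i["k1"]
    if name=="wrist":
        T=np.array(i["tool_from_camera"]); Rt=quat(o["eef_rot"]).as_matrix()
        M=Rt@T[:3,:3]; p=Rt@T[:3,3]+np.array(o["eef_pos"])
    else:
        q=np.array(i["orientation"]); M=quat(q).as_matrix() if q.size==4 else q.reshape(3,3); p=np.array(i["origin"])
    return K,k1,M,p
def rays(c,uv):
    K,k1,M,p=c
    uv=np.asarray(uv,float).reshape(-1,1,2)
    s=cv2.undistortPoints(uv,K,np.array([k1,0,0,0.]),None).reshape(-1,2)
    return np.c_[s[:,0],-s[:,1],-np.ones(len(s))]@M.T
def plane(c,uv,z):
    d=rays(c,uv); return c[3]+d*((z-c[3][2])/d[:,2])[:,None]
def cloud(c,dep):
    v,u=np.mgrid[:dep.shape[0],:dep.shape[1]]
    d=rays(c,np.c_[u.ravel(),v.ravel()])
    P=c[3]+d*dep.ravel()[:,None]
    P[dep.ravel()<=0]=np.nan
    return P.reshape(*dep.shape,3)
E
python3 - <<'E'
from h import *
o=monitor.get_obs(); print(o)
for n in ["scene","side"]:
    c=cam(n); print(n,c[1],c[3],c[2][:,2]*-1)
    im,d=optics.read_camera(n); np.savez(f"{n}.npz",im=im,d=d)
    cv2.imwrite(f"pics/{n}0.png",im[...,::-1])
E
```

```text
pics
{'time': 0.0, 'qpos': array([ 1.28597704e+00,  3.20280312e-01,  1.56570138e+00,  1.34539188e-05,
        1.25741839e+00, -2.00017978e-02]), 'qvel': array([-0.00010055,  0.00138665, -0.00018131,  0.00075404,  0.00173755,
        0.00027425]), 'joint_efforts': array([-1.02703252e-03, -4.15512514e+01, -2.34167129e+01, -2.63473817e-05,
        8.10365978e-03, -6.31256924e-06]), 'eef_pos': array([0.15036236, 0.55451013, 0.24748023]), 'eef_rot': array([-1.43526388e-04,  1.32024191e-01,  9.91246083e-01, -8.92267935e-04]), 'ft_force': array([ 0.82730244, -0.21930988,  0.05341279]), 'moment': array([ 0.06158523, -0.00245659, -0.04207699]), 'finger_force': 0.0, 'finger_gap': 0.08520140914044742}
scene -0.09066838011855155 [-0.17425304 -1.00441251  0.83548922] [ 0.54410347  0.62246585 -0.56257238]
side 0.00831751634008681 [ 0.55293599 -1.18807796  0.5623051 ] [-0.04041275  0.90712553 -0.41891537]
```

View pics/scene0.png

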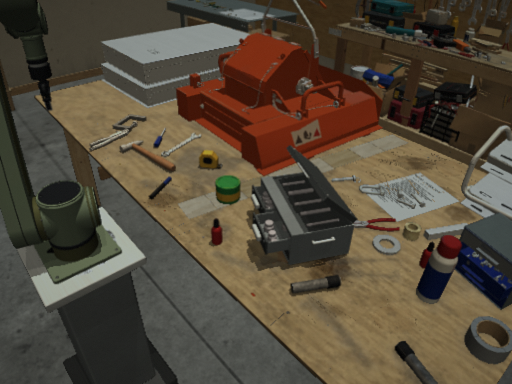

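View pics/side0.png

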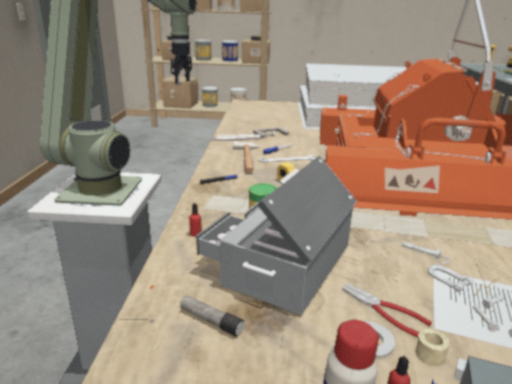

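The scene view shows the chest near (300,215) with its lid raised, the red bottle at (216,232), the tin at (228,188) and the torch at (316,285). The side view shows the right drawer's front around (210,245). Next I'll build a top-down map from the depth of both views.

Run:
```python
from h import *
P=[];C=[]
for n in ["scene","side"]:
    z=np.load(n+".npz"); c=cam(n); p=cloud(c,z["d"]); P.append(p.reshape(-1,3)); C.append(z["im"].reshape(-1,3))
    hsv=cv2.cvtColor(z["im"],cv2.COLOR_RGB2HSV)
    for nm,lo,hi,h in [("bottle",(170,120,60),(180,255,255),0),("bottle2",(0,150,60),(4,255,255),0),("green",(45,100,40),(75,255,255),0)]:
        m=cv2.inRange(hsv,lo,hi)>0; q=p[m]; q=q[(q[:,0]>.2)&(q[:,0]<.7)&(abs(q[:,1])<.35)&(q[:,2]>0.005)&(q[:,2]<.11)]
        if len(q): print(n,nm,len(q),q.min(0).round(3),q.max(0).round(3),np.median(q,0).round(3))
P=np.vstack(P);C=np.vstack(C)
g=np.isfinite(P).all(1)&(P[:,0]>.2)&(P[:,0]<.9)&(P[:,1]>-.4)&(P[:,1]<.4)&(P[:,2]>-.02)&(P[:,2]<.35)
P=P[g];C=C[g]; np.savez("pc.npz",P=P,C=C)
o=np.argsort(P[:,2]); P=P[o]
im=np.zeros((560,800,3),np.uint8)   # rows: x from .9 down to .2 (1.25mm/px => .7m=560), cols y .5->-.5
u=((.5-P[:,1])*800).astype(int); v=((.9-P[:,0])*800).astype(int)
col=cv2.applyColorMap(np.clip(P[:,2]/.3*255,0,255).astype(np.uint8).reshape(-1,1),cv2.COLORMAP_JET)[:,0]
for du in(0,1):
  for dv in(0,1): im[np.clip(v+dv,0,559),np.clip(u+du,0,799)]=col
cv2.imwrite("pics/top.png",im)
```

```text
scene bottle 1 [ 0.341 -0.255  0.045] [ 0.341 -0.255  0.045] [ 0.341 -0.255  0.045]
scene bottle2 70 [ 0.333 -0.259  0.011] [ 0.359 -0.234  0.06 ] [ 0.34 -0.25  0.05]
scene green 356 [ 0.473 -0.126  0.006] [ 0.556 -0.037  0.068] [ 0.508 -0.091  0.063]
side bottle 1 [ 0.35  -0.252  0.067] [ 0.35  -0.252  0.067] [ 0.35  -0.252  0.067]
side bottle2 168 [ 0.34  -0.263  0.006] [ 0.363 -0.243  0.063] [ 0.352 -0.256  0.038]
side green 183 [ 0.484 -0.124  0.043] [ 0.546 -0.045  0.067] [ 0.509 -0.088  0.064]
```

View pics/top.png

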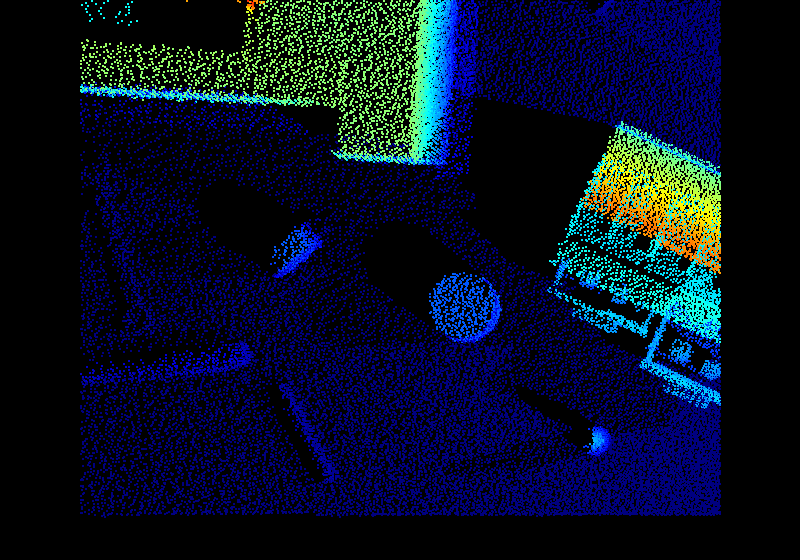

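The map shows the chest running from y≈-0.18 to beyond the crop at -0.4, with a yaw of about -27°. The bottle is at about (0.35,-0.25) in front of it, and the tin at (0.51,-0.085). Next I'll fit the chest's planes.

```bash
cat > fit.py <<'E'
from h import *
P=[]
for n in ["scene","side"]:
    z=np.load(n+".npz"); P.append(cloud(cam(n),z["d"]).reshape(-1,3))
P=np.vstack(P); P=P[np.isfinite(P).all(1)]
P=P[(P[:,0]>.3)&(P[:,0]<.85)&(P[:,1]>-.65)&(P[:,1]<-.1)&(P[:,2]<.35)]
def toC(P,o,yaw):
    c,s=np.cos(yaw),np.sin(yaw); d=P[:,:2]-o
    return np.c_[d@[c,s],d@[-s,c],P[:,2]]
E
python3 - <<'E'
from fit import *
t=P[(P[:,2]>-.02)&(P[:,2]<.02)]; print("table z",np.median(t[:,2]))
# right wall: projected band sharpest over yaw
W=P[(P[:,2]>.06)&(P[:,2]<.112)]
best=max(((np.histogram(W[:,:2]@[-np.sin(a),np.cos(a)],np.arange(-1,.5,.002))[0].max()),a) for a in np.radians(np.arange(-45,0,.25)))
print(best,np.degrees(best[1])); a=best[1]
h,e=np.histogram(W[:,:2]@[-np.sin(a),np.cos(a)],np.arange(-1,.5,.002)); i=h.argmax();
q=W[:,:2]@[-np.sin(a),np.cos(a)]; yw=np.median(q[abs(q-e[i]-.001)<.004]); print("wall y",yw)
wx=W[abs(q-yw)<.004][:,:2]@[np.cos(a),np.sin(a)]; print("wall x range",np.percentile(wx,[.5,1,5,95,99,99.5]))
L=P[(P[:,2]>.114)&(P[:,2]<.127)]; 
lx=L[:,:2]@[np.cos(a),np.sin(a)]; ly=L[:,:2]@[-np.sin(a),np.cos(a)]
k=(ly>yw)&(ly<yw+.32); print("ledge x hist"); h,e=np.histogram(lx[k],np.arange(lx[k].min(),lx[k].max(),.005)); print(list(zip(e.round(3),h)))
f=k&(lx<np.percentile(lx[k],.5)+.03); print("ledge y",np.percentile(ly[f],[.5,1,99,99.5]),"ledge z",np.median(L[f,2]))
E
```

```text
table z -0.0007466653108411103
(np.int64(1473), np.float64(-0.4406956361285682)) -25.25
wall y -0.225163196307004
wall x range [0.59660304 0.59876546 0.60685398 0.78029085 0.7870402  0.78783813]
ledge x hist
[(np.float64(0.596), np.int64(122)), (np.float64(0.601), np.int64(183)), (np.float64(0.606), np.int64(188)), (np.float64(0.611), np.int64(185)), (np.float64(0.616), np.int64(178)), (np.float64(0.621), np.int64(178)), (np.float64(0.626), np.int64(177)), (np.float64(0.631), np.int64(159)), (np.float64(0.636), np.int64(48)), (np.float64(0.641), np.int64(7)), (np.float64(0.646), np.int64(5)), (np.float64(0.651), np.int64(6)), (np.float64(0.656), np.int64(15)), (np.float64(0.661), np.int64(27)), (np.float64(0.666), np.int64(36)), (np.float64(0.671), np.int64(27)), (np.float64(0.676), np.int64(22)), (np.float64(0.681), np.int64(32)), (np.float64(0.686), np.int64(18)), (np.float64(0.691), np.int64(19)), (np.float64(0.696), np.int64(21)), (np.float64(0.701), np.int64(19)), (np.float64(0.706), np.int64(16)), (np.float64(0.711), np.int64(17)), (np.float64(0.716), np.int64(16)), (np.float64(0.721), np.int64(21)), (np.float64(0.726), np.int64(18)), (np.float64(0.731), np.int64(16)), (np.float64(0.736), np.int64(10)), (np.float64(0.741), np.int64(11)), (np.float64(0.746), np.int64(6)), (np.float64(0.751), np.int64(5)), (np.float64(0.756), np.int64(9)), (np.float64(0.761), np.int64(6)), (np.float64(0.766), np.int64(5)), (np.float64(0.771), np.int64(3)), (np.float64(0.776), np.int64(14)), (np.float64(0.781), np.int64(23))]
ledge y [-0.22441271 -0.22411714  0.06465593  0.06843962] ledge z 0.11839279236554473
```

Run:
```python
from fit import *
yaw=np.radians(-25.25); c,s=np.cos(yaw),np.sin(yaw)
o=.692*np.array([c,s])+(-.075)*np.array([-s,c]); print("chest",o)
Q=toC(P,o,yaw)
for nm,ys in [("L",1),("R",-1)]:
    for lab,w,zr in [("panel",(.035,.064),(.06,.11)),("pull",(0,.028),(.074,.089))]:
        m=(abs(Q[:,1]-ys*.072)<w[1])&(abs(Q[:,1]-ys*.072)>w[0])&(Q[:,2]>zr[0])&(Q[:,2]<zr[1])&(Q[:,0]<-.08)
        x=Q[m,0]; 
        if len(x): print(nm,lab,len(x),np.percentile(x,[0,2,10,25,50]).round(4))
# panel top rim
for nm,ys in [("L",1),("R",-1)]:
    m=(abs(Q[:,1]-ys*.072)<.06)&(Q[:,2]>.095)&(Q[:,2]<.112)&(Q[:,0]<-.09)
    h,e=np.histogram(Q[m,0],np.arange(-.2,-.08,.004)); print(nm,dict(zip(e.round(3).tolist(),h.tolist())))
m=(abs(Q[:,1])<.14)&(Q[:,2]>.15)&(Q[:,0]>-.12)&(Q[:,0]<.12); A=Q[m]
i=np.argsort(A[:,2])[-300:]; print("top of lid",np.median(A[i],0), A[i].max(0))
k=(A[:,2]>.16)
pf=np.polyfit(A[k,0],A[k,2],1); print("slope deg",np.degrees(np.arctan(pf[0])),np.arctan(pf[0]),pf)
for th in (.7,.75,.8,.85,.9,.95): print(th, .0905-.143*np.cos(th)+.018*np.sin(th)*1, .1205+.143*np.sin(th)+.018*np.cos(th))
b=np.array([[.348,-.255,0],[.512,-.083,0]]); print("bottle,tin in chest",toC(b,o,yaw))
T=P[(P[:,2]>.012)&(P[:,2]<.05)]; T=toC(T,o,yaw); T=T[(T[:,1]<-.17)&(T[:,0]<.1)]; print("torch",T.min(0),T.max(0))
```

```text
chest [ 0.59389031 -0.3630197 ]
L panel 211 [-0.2697 -0.1284 -0.1275 -0.1249 -0.1176]
L pull 104 [-0.142  -0.142  -0.1412 -0.1379 -0.1017]
R panel 767 [-0.1653 -0.1639 -0.1606 -0.1544 -0.1414]
R pull 268 [-0.1781 -0.1778 -0.1754 -0.1546 -0.1458]
L {-0.2: 0, -0.196: 0, -0.192: 0, -0.188: 0, -0.184: 0, -0.18: 0, -0.176: 0, -0.172: 0, -0.168: 0, -0.164: 0, -0.16: 0, -0.156: 0, -0.152: 0, -0.148: 0, -0.144: 0, -0.14: 0, -0.136: 0, -0.132: 1, -0.128: 49, -0.124: 50, -0.12: 7, -0.116: 0, -0.112: 0, -0.108: 0, -0.104: 0, -0.1: 0, -0.096: 21, -0.092: 0, -0.088: 0}
R {-0.2: 0, -0.196: 0, -0.192: 0, -0.188: 0, -0.184: 0, -0.18: 0, -0.176: 0, -0.172: 0, -0.168: 2, -0.164: 63, -0.16: 120, -0.156: 28, -0.152: 0, -0.148: 0, -0.144: 1, -0.14: 0, -0.136: 0, -0.132: 1, -0.128: 0, -0.124: 0, -0.12: 0, -0.116: 0, -0.112: 0, -0.108: 0, -0.104: 0, -0.1: 0, -0.096: 24, -0.092: 0, -0.088: 0}
top of lid [-0.00080168 -0.01778386  0.22764965] [0.00493178 0.13798554 0.23070715]
slope deg -39.51360714725358 -0.6896425440591388 [-0.82473533  0.22371186]
0.7 -0.007276514411403416 0.2263902886461106
0.75 -0.0018620105685363715 0.23114474232306553
0.8 0.003783350199546764 0.23562264176688072
0.85 0.009645457430972813 0.23981279456099153
0.9 0.015709658910589695 0.24370472750560207
0.95 0.021960797292873376 0.24728871279523035
bottle,tin in chest [[-0.26847458 -0.00719014  0.        ]
 [-0.19351376  0.21833342  0.        ]]
torch [-0.12233483 -0.26863568  0.01210351] [ 0.01820724 -0.2286802   0.0349744 ]
```

The fit holds up: the chest is 190 mm deep, the ledge height is right and the table is at z≈0. Chest origin is (0.594,-0.363) with a yaw of -25.25°. The left drawer is about 33 mm out, the right about 69 mm, and the lid is at about 0.72 rad. I'll align the tool to the chest, shut the fingers and set out.

>>> arm_command([
  [[0, 0, 0.176, 0, 0, 0, 1], [0, 0, 0, -0.044, -0.023, 0, 1], [0, 0, 0, -0.044, -0.023, 0, 1], [0, 0, 0, -0.044, -0.023, 0, 1], [0, 0, 0, -0.044, -0.023, 0, 1]],
], grip_force=30)

```text
time: 0.72
eef_pos: [0.271, 0.3952, 0.248]
eef_rot: [-0.0, 0.218, 0.976, -0.0]
ft_force: [0.2, 1.1, 0.7]
finger_gap: 0.0001
finger_force: 0.0
```

>>> arm_command([
  [[0, 0, 0, -0.044, -0.023, 0, 1], [0, 0, 0, -0.044, -0.023, 0, 1], [0, 0, 0, -0.044, -0.023, 0, 1], [0, 0, 0, -0.044, -0.023, 0, 1], [0, 0, 0, -0.044, -0.023, 0, 1]],
])

```text
time: 1.35
eef_pos: [0.4209, 0.1973, 0.2481]
eef_rot: [-0.0, 0.219, 0.976, 0.0]
ft_force: [0.7, 0.2, -0.5]
finger_gap: -0.0002
finger_force: 0.0
```

>>> arm_command([
  [[0, 0, 0, -0.025, -0.04, 0, 1], [0, 0, 0, -0.025, -0.04, 0, 1], [0, 0, 0, -0.025, -0.04, 0, 1], [0, 0, 0, -0.025, -0.04, 0, 1], [0, 0, 0, -0.025, -0.04, 0, 1]],
])

```text
time: 1.98
eef_pos: [0.4478, -0.0369, 0.2481]
eef_rot: [-0.0, 0.219, 0.976, 0.0]
ft_force: [0.6, -0.3, 0.8]
finger_gap: -0.0002
finger_force: 0.0
```

>>> arm_command([
  [[0, 0, 0, -0.025, -0.04, 0, 1], [0, 0, 0, -0.025, -0.04, 0, 1], [0, 0, 0, -0.025, -0.04, 0, 1], [0, 0, 0, -0.025, -0.04, 0, 1], [0, 0, 0, 0, 0, 0, 1]],
])

```text
time: 2.6
eef_pos: [0.4702, -0.2253, 0.2475]
eef_rot: [-0.0, 0.221, 0.975, -0.0]
ft_force: [0.1, 1.4, -0.4]
finger_gap: -0.0
finger_force: 0.0
```

```bash
cat > look.py <<'E'
from h import *
import sys
c=cam("wrist"); im,d=optics.read_camera("wrist"); cv2.imwrite(f"pics/{sys.argv[1]}.png",im[...,::-1])
o=np.array([.594,-.363]); yaw=np.radians(-25.25)
def toC(P):
    cc,s=np.cos(yaw),np.sin(yaw); e=P[...,:2]-o
    return np.concatenate([e@np.array([[cc,-s],[s,cc]]),P[...,2:]],-1)
e=np.array(monitor.get_obs()["eef_pos"]); print("TCP chest",toC(e),monitor.get_obs()["qpos"].round(2))
Q=toC(cloud(c,d)); np.save("Q.npy",Q)
E
python3 look.py w1
```

```text
TCP chest [-0.17173173  0.07310355  0.247542  ] [-0.47  0.24  1.69  0.    1.22 -1.59]
```

View pics/w1.png

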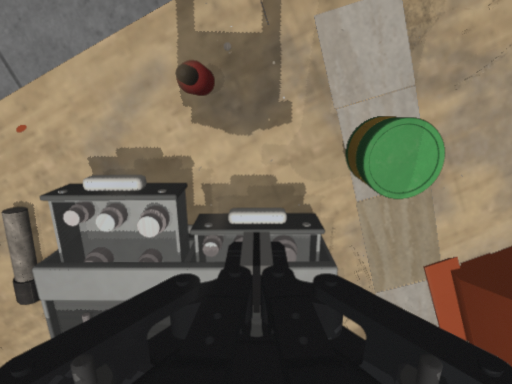

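The wrist view shows the left pull at (257,217), the right pull at (115,184), the ledge edge level in the image, so the tool is aligned, and the bottle at (195,77). I'll check these points in chest axes.

Run:
```python
import sys; sys.argv=["",""]
from h import *
o=np.array([.594,-.363]); yaw=np.radians(-25.25); cc,s=np.cos(yaw),np.sin(yaw)
def f(uv,z):
    p=plane(cam("wrist"),uv,z); e=p[:,:2]-o; return np.c_[e@[cc,s],e@[-s,cc]].round(4)
print("pull ends L,R z.091",f([[229,212],[287,212],[84,179],[145,179]],.091))
print("ledge front corners z.12",f([[45,265],[335,265]],.12), f([[38,297],[36,268]],.12))
print("bottle cap",f([[187,75]],.092))
Q=np.load("Q.npy")
for uv in [(257,217),(115,184),(257,206),(187,75),(120,280),(60,290)]: print(uv,Q[uv[1],uv[0]].round(4))
```

```text
pull ends L,R z.091 [[-0.1421  0.0455]
 [-0.1418  0.104 ]
 [-0.1769 -0.0965]
 [-0.1766 -0.0358]]
ledge front corners z.12 [[-0.0984 -0.1322]
 [-0.0981  0.1483]] [[-0.0621 -0.1473]
 [-0.095  -0.142 ]]
bottle cap [[-0.2715  0.012 ]]
(257, 217) [-0.1357  0.0722  0.0918]
(115, 184) [-0.1711 -0.067   0.0926]
(257, 206) [-0.1171  0.0723  0.0015]
(187, 75) [-0.2705  0.0103  0.0905]
(120, 280) [-0.0814 -0.0621  0.1205]
(60, 290) [-0.0702 -0.1238  0.1212]
```

>>> arm_command([
  [[0, 0, 0, 0.006, 0, 0.05, 1], [0, 0, 0, 0, 0, 0.05, 1], [0, 0, 0, 0, 0, 0.04, 1], [0, 0, 0, 0, 0, 0.018, 1], [0, 0, 0, 0, 0, 0, 1]],
])

```text
time: 3.28
eef_pos: [0.4637, -0.2184, 0.0891]
eef_rot: [-0.002, 0.218, 0.976, 0.001]
ft_force: [0.2, -0.1, 0.5]
finger_gap: 0.0002
finger_force: 0.0
```

>>> arm_command([
  [[0, 0, 0, -0.01, 0, 0, 1], [0, 0, 0, -0.008, 0, 0, 1], [0, 0, 0, -0.006, 0, 0, 1], [0, 0, 0, -0.005, 0, 0, 1], [0, 0, 0, -0.005, 0, 0, 1]],
])

```text
time: 3.9
eef_pos: [0.495, -0.2345, 0.0903]
eef_rot: [-0.001, 0.219, 0.976, 0.0]
ft_force: [-2.6, 1.0, 2.7]
finger_gap: -0.0003
finger_force: 1.6
```

>>> arm_command([
  [[0, 0, 0, -0.004, 0, 0, 1], [0, 0, 0, -0.004, 0, 0, 1], [0, 0, 0, -0.004, 0, 0, 1], [0, 0, 0, -0.003, 0, 0, 1], [0, 0, 0, -0.003, 0, 0, 1]],
])

```text
time: 4.53
eef_pos: [0.512, -0.2424, 0.0903]
eef_rot: [-0.0, 0.219, 0.976, 0.0]
ft_force: [-2.6, 2.5, 2.7]
finger_gap: 0.0003
finger_force: 1.6
```

>>> arm_command([
  [[0, 0, 0, -0.002, 0, 0, 1], [0, 0, 0, -0.002, 0, 0, 1], [0, 0, 0, 0, 0, 0, 1]],
])

```text
time: 4.9
eef_pos: [0.5158, -0.2443, 0.0902]
eef_rot: [0.0, 0.219, 0.976, -0.0]
ft_force: [-0.9, 1.3, 1.5]
finger_gap: 0.0001
finger_force: 0.9
```

>>> arm_command([
  [[0, 0, 0, -0.002, 0, 0, 1], [0, 0, 0, -0.001, 0, 0, 1], [0, 0, 0, -0.001, 0, 0, 1]],
])

```text
time: 5.28
eef_pos: [0.5177, -0.2451, 0.0902]
eef_rot: [-0.002, 0.219, 0.976, 0.0]
ft_force: [-6.6, 3.6, 6.1]
finger_gap: -0.0
finger_force: 4.1
```

>>> arm_command([
  [[0, 0, 0, -0.001, 0, 0, 1], [0, 0, 0, -0.001, 0, 0, 1], [0, 0, 0, -0.001, 0, 0, 1]],
])

```text
time: 5.65
eef_pos: [0.5177, -0.2452, 0.0902]
eef_rot: [-0.005, 0.219, 0.976, 0.001]
ft_force: [-12.8, 7.1, 12.5]
finger_gap: 0.0001
finger_force: 7.6
```

The left drawer stopped dead at TCP x≈-0.119, which matches fully home. Now back off, lift over and go to the right drawer.

>>> arm_command([
  [[0, 0, 0, 0.035, 0, 0, 1], [0, 0, 0, 0.02, 0, -0.05, 1], [0, 0, 0, 0.02, -0.02, -0.05, 1], [0, 0, 0, 0.02, -0.04, 0, 1], [0, 0, 0, 0.005, -0.05, 0, 1]],
])

```text
time: 6.28
eef_pos: [0.3843, -0.305, 0.1916]
eef_rot: [0.002, 0.218, 0.976, -0.001]
ft_force: [1.2, -0.6, -0.1]
finger_gap: -0.0002
finger_force: 0.0
```

>>> arm_command([
  [[0, 0, 0, 0, -0.03, 0, 1], [0, 0, 0, 0, 0, 0.05, 1], [0, 0, 0, 0, 0, 0.05, 1], [0, 0, 0, 0, 0, 0, 1]],
])

```text
time: 6.78
eef_pos: [0.3702, -0.3301, 0.0877]
eef_rot: [-0.003, 0.219, 0.976, 0.001]
ft_force: [-0.4, 1.2, 0.4]
finger_gap: -0.0002
finger_force: 0.0
```

>>> arm_command([
  [[0, 0, 0, -0.01, 0, 0, 1], [0, 0, 0, -0.01, 0, 0, 1], [0, 0, 0, -0.006, 0, 0, 1], [0, 0, 0, -0.005, 0, 0, 1], [0, 0, 0, -0.005, 0, 0, 1]],
])

```text
time: 7.4
eef_pos: [0.4039, -0.3461, 0.0905]
eef_rot: [-0.001, 0.219, 0.976, 0.0]
ft_force: [-3.2, 0.9, 2.4]
finger_gap: 0.0002
finger_force: 1.6
```

>>> arm_command([
  [[0, 0, 0, -0.006, 0, 0, 1], [0, 0, 0, -0.006, 0, 0, 1], [0, 0, 0, -0.006, 0, 0, 1], [0, 0, 0, -0.006, 0, 0, 1], [0, 0, 0, -0.006, 0, 0, 1]],
])

```text
time: 8.02
eef_pos: [0.4317, -0.3592, 0.0902]
eef_rot: [-0.0, 0.219, 0.976, 0.0]
ft_force: [-2.6, 2.7, 3.1]
finger_gap: -0.0001
finger_force: 1.6
```

>>> arm_command([
  [[0, 0, 0, -0.006, 0, 0, 1], [0, 0, 0, -0.006, 0, 0, 1], [0, 0, 0, -0.005, 0, 0, 1], [0, 0, 0, -0.004, 0, 0, 1], [0, 0, 0, -0.003, 0, 0, 1]],
])

```text
time: 8.65
eef_pos: [0.4532, -0.3694, 0.0901]
eef_rot: [-0.0, 0.219, 0.976, 0.0]
ft_force: [-1.7, 3.7, 1.4]
finger_gap: 0.0001
finger_force: 1.6
```

>>> arm_command([
  [[0, 0, 0, -0.002, 0, 0, 1], [0, 0, 0, -0.002, 0, 0, 1], [0, 0, 0, -0.001, 0, 0, 1], [0, 0, 0, -0.001, 0, 0, 1], [0, 0, 0, -0.001, 0, 0, 1]],
])

```text
time: 9.28
eef_pos: [0.4582, -0.3718, 0.0901]
eef_rot: [-0.002, 0.218, 0.976, 0.001]
ft_force: [-6.6, 5.2, 4.0]
finger_gap: -0.0001
finger_force: 3.8
```

>>> arm_command([
  [[0, 0, 0, -0.001, 0, 0, 1], [0, 0, 0, -0.001, 0, 0, 1], [0, 0, 0, 0, 0, 0, 1]],
])

```text
time: 9.65
eef_pos: [0.4582, -0.3718, 0.0901]
eef_rot: [-0.004, 0.218, 0.976, 0.001]
ft_force: [-8.6, 6.3, 6.7]
finger_gap: -0.0001
finger_force: 5.5
```

Both drawers stopped at the same home position (TCP x≈-0.119). Next I'll rise and go above the lid edge.

>>> arm_command([
  [[0, 0, 0, 0.037, 0, 0, 1], [0, 0, 0, 0, 0, -0.05, 1], [0, 0, 0, 0, 0, -0.05, 1], [0, 0, 0, 0, 0, -0.05, 1], [0, 0, 0, 0, 0, -0.055, 1]],
])

```text
time: 10.28
eef_pos: [0.4282, -0.3586, 0.2974]
eef_rot: [0.002, 0.219, 0.976, -0.001]
ft_force: [0.8, -1.0, 0.1]
finger_gap: -0.0001
finger_force: 0.0
```

```bash
python3 look.py w2
python3 - <<'E'
from h import *
for n in ["side"]:
    im,d=optics.read_camera(n); np.savez(f"{n}2.npz",im=im,d=d)
    cv2.imwrite("pics/side2.png",cv2.resize(im[120:330,180:380,::-1],None,fx=2.5,fy=2.5))
Q=np.load("Q.npy").reshape(-1,3); Q=Q[np.isfinite(Q).all(1)]
for ys in (1,-1):
    m=(abs(Q[:,1]-.002-ys*.071)<.028)&(Q[:,2]>.086)&(Q[:,2]<.096)&(Q[:,0]<-.08)&(Q[:,0]>-.2); print(ys,m.sum(),np.percentile(Q[m,0],[1,50,99]) if m.sum() else "")
E
```

```text
TCP chest [-0.14867937 -0.06765886  0.3058604 ] [-0.72  0.26  1.51 -0.    1.36 -1.85]
1 642 [-0.10917779 -0.10216119 -0.09447538]
-1 647 [-0.10918803 -0.10238394 -0.09439003]
```

View pics/w2.png

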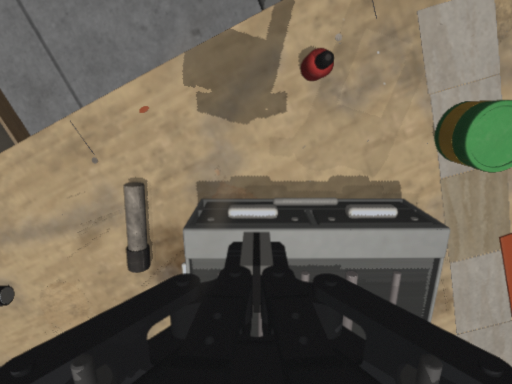

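View pics/side2.png

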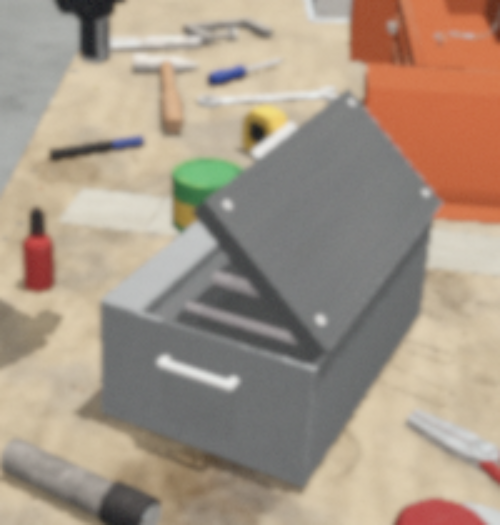

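Both pulls sit level in the wrist view at (253,212) and (372,212), with faces at -0.109, so both drawers are home. In the side view the lid is still up, and the bottle and torch haven't moved. Now over the lid edge.

>>> arm_command([
  [[0, 0, 0, -0.041, 0.017, 0, 1], [0, 0, 0, -0.041, 0.017, 0, 1], [0, 0, 0, -0.041, 0.017, 0, 1], [0, 0, 0, -0.041, 0.017, 0, 1], [0, 0, 0, 0, 0, 0.03, 1]],
])

```text
time: 11.0
eef_pos: [0.6097, -0.3673, 0.2658]
eef_rot: [0.004, 0.218, 0.976, -0.002]
ft_force: [0.3, -0.8, -0.2]
finger_gap: -0.0
finger_force: 0.0
```

>>> arm_command([
  [[0, 0, 0, 0, 0, 0.02, 1], [0, 0, 0, 0, 0, 0.01, 1], [0, 0, 0, 0, 0, 0.006, 1], [0, 0, 0, 0, 0, 0.005, 1]],
])

```text
time: 11.5
eef_pos: [0.6054, -0.3665, 0.2252]
eef_rot: [0.001, 0.219, 0.976, -0.0]
ft_force: [0.1, -0.0, 3.0]
finger_gap: -0.0001
finger_force: 1.0
```

The tip has touched the lid at 3 N. Now follow its arc down.

>>> arm_command([
  [[0, 0, 0, 0.0043, 0, 0.0051, 1], [0, 0, 0, 0.0043, 0, 0.0051, 1], [0, 0, 0, 0.0043, 0, 0.0051, 1], [0, 0, 0, 0.0034, 0, 0.0057, 1], [0, 0, 0, 0.0034, 0, 0.0057, 1]],
])

```text
time: 12.12
eef_pos: [0.5868, -0.3575, 0.1971]
eef_rot: [-0.0, 0.219, 0.976, -0.0]
ft_force: [0.1, -1.4, 1.5]
finger_gap: 0.0
finger_force: 0.7
```

>>> arm_command([
  [[0, 0, 0, 0.0034, 0, 0.0057, 1], [0, 0, 0, 0.0024, 0, 0.0062, 1], [0, 0, 0, 0.0024, 0, 0.0062, 1], [0, 0, 0, 0.0024, 0, 0.0062, 1]],
])

```text
time: 12.62
eef_pos: [0.5774, -0.353, 0.1727]
eef_rot: [-0.0, 0.219, 0.976, 0.0]
ft_force: [0.5, -1.9, 1.7]
finger_gap: 0.0
finger_force: 0.6
```

>>> arm_command([
  [[0, 0, 0, 0.0014, 0, 0.006, 1], [0, 0, 0, 0.0014, 0, 0.005, 1], [0, 0, 0, 0.001, 0, 0.003, 1], [0, 0, 0, 0, 0, 0.002, 1], [0, 0, 0, 0, 0, 0.001, 1]],
])

```text
time: 13.25
eef_pos: [0.574, -0.3511, 0.1561]
eef_rot: [-0.0, 0.219, 0.976, 0.0]
ft_force: [-0.9, 0.5, 1.1]
finger_gap: 0.0001
finger_force: 0.5
```

>>> arm_command([
  [[0, 0, 0, 0, 0, 0.001, 1], [0, 0, 0, 0, 0, 0.001, 1], [0, 0, 0, 0, 0, 0, 1]],
])

```text
time: 13.62
eef_pos: [0.574, -0.3512, 0.1556]
eef_rot: [0.0, 0.219, 0.976, 0.0]
ft_force: [-4.0, 1.7, 7.4]
finger_gap: -0.0002
finger_force: 3.2
```

>>> arm_command([
  [[0, 0, 0, 0, 0, 0.001, 1], [0, 0, 0, 0, 0, 0.001, 1], [0, 0, 0, 0, 0, 0, 1]],
])

```text
time: 14.0
eef_pos: [0.574, -0.3512, 0.1555]
eef_rot: [0.001, 0.219, 0.976, -0.0]
ft_force: [-4.7, 2.6, 14.0]
finger_gap: 0.0
finger_force: 7.0
```

>>> arm_command([
  [[0, 0, 0, 0, 0, 0.001, 1], [0, 0, 0, 0, 0, 0, 1]],
])

```text
time: 14.25
eef_pos: [0.574, -0.3512, 0.1555]
eef_rot: [0.001, 0.219, 0.976, -0.0]
ft_force: [-6.3, 4.1, 17.4]
finger_gap: -0.0001
finger_force: 8.9
```

The lid is at its hard stop: z holds at 0.1555, exactly the predicted height, at 17 N. Now lift straight off, back away and look.

>>> arm_command([
  [[0, 0, 0, 0, 0, -0.03, 1], [0, 0, 0, 0, 0, -0.05, 1], [0, 0, 0, 0.03, 0, -0.05, 1], [0, 0, 0, 0.05, 0, -0.02, 1], [0, 0, 0, 0.05, 0, 0, 1]],
])

```text
time: 14.88
eef_pos: [0.4564, -0.2959, 0.3034]
eef_rot: [0.002, 0.219, 0.976, -0.001]
ft_force: [0.0, 0.9, 0.8]
finger_gap: 0.0001
finger_force: 0.0
```

```bash
python3 look.py w3
python3 - <<'E'
from h import *
P=[]; ims=[]
o=np.array([.594,-.363]); yaw=np.radians(-25.25); c,s=np.cos(yaw),np.sin(yaw)
im,d=optics.read_camera("side"); cv2.imwrite("pics/side3.png",cv2.resize(im[120:330,180:380,::-1],None,fx=2.5,fy=2.5))
p=cloud(cam("side"),d).reshape(-1,3); p=p[np.isfinite(p).all(1)]; e=p[:,:2]-o; Q=np.c_[e@[c,s],e@[-s,c],p[:,2]]
m=(abs(Q[:,1])<.12)&(Q[:,0]>-.04)&(Q[:,0]<.08)&(Q[:,2]>.12)&(Q[:,2]<.2); print("lid z",np.percentile(Q[m,2],[5,50,95]),"slope",np.polyfit(Q[m,0],Q[m,2],1)[0])
Q=np.load("Q.npy").reshape(-1,3); Q=Q[np.isfinite(Q).all(1)]
for ys in (1,-1):
    m=(abs(Q[:,1]-.002-ys*.071)<.028)&(Q[:,2]>.086)&(Q[:,2]<.096)&(Q[:,0]<-.08)&(Q[:,0]>-.2); print(ys,m.sum(),np.percentile(Q[m,0],[1,50,99]) if m.sum() else "")
E
```

```text
TCP chest [-0.16106633  0.00250022  0.30191244] [-0.6   0.23  1.55 -0.    1.36 -1.73]
lid z [0.13652876 0.13774992 0.13899891] slope 0.0009473968223065645
1 614 [-0.10929176 -0.10227608 -0.09454445]
-1 616 [-0.10924099 -0.10243225 -0.09452786]
```

View pics/side3.png

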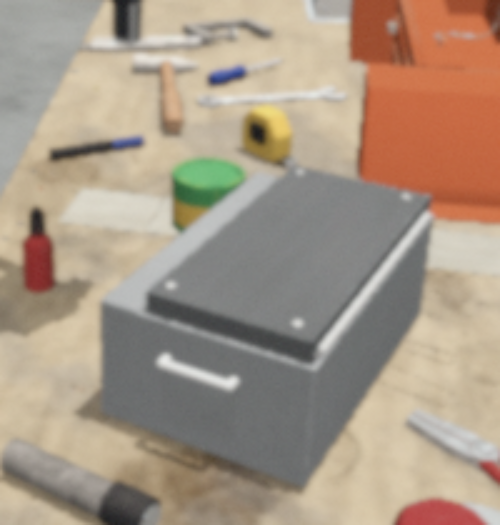

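The lid lies level at 138 mm, seen around (290,260) in the side view. Both drawers are home, and the bottle (38,260), torch and tin are where they were. The arm is clear of everything, so I'll hand in.

```bash
python3 -c "
from station import env
print(env.finish_job())"
```

```text
the job is handed in; nothing more can be done
None
```

I pushed both drawers fully home, then pressed the lid down until it lay flat; the things around the chest stayed where they were, and I handed the job in at about 15 s.

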